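Balance a regulator plate on the rounded crown

TASK

Check the balance of the regulator plate before it is hung from a single clip. First slide the round-topped crown carriage fully home against its red stops; then push the regulator plate lengthwise off the two-rail ledge onto the crown until it balances there by itself, about level, at rest and clear of the ledge, without letting it fall, and with the carriage still home. Leave the other parts on the bench where they are.

Things in the scene. Friction and masses are not known exactly. Their poses are not given: they have to be found in the camera images.
- stand: Fixed green balance stand, bed 130 x 470 x 12 mm. Origin: centre of its underside, on the bench. y axis along the bed, from the ledge towards the carriage; x across; z up. Two red stop pads for the carriage stand at the inner end of the ledge, y = -40 to -26 mm.
- ledge_end (a point): Middle of the ledge's inner end at rail-top height 121.5 mm, stand y = -40 mm; axes as the stand's. The ledge: two parallel green rails, each 16 mm wide, 190 mm long (stand y -230 to -40). Between them an open slot 60 mm wide, open at both ends and down to the bed: closed fingers fit in it behind the plate. Guide lips 10 mm higher, 92 mm apart, outside the plate.
- crown (a joint): Crown carriage, metres: 0 = home against the red stops, up to 0.09 away from the ledge (stand +y). Stays where left; about 9 N slides it. Aluminium block 90 mm wide, 140 long, with a steel half-round top: horizontal cylinder, radius 70 mm, axis along stand x, crest 120 mm above the bench. At home the crest is 84 mm beyond the rail ends (stand y = +44 mm).
- crown_top (a point): Middle of the crest line of the crown, 120 mm above the bench; moves with the carriage; axes as the stand's. Red ticks on the crown's side faces show the crest.
- push_pad (a point): Centre of the outer face of the black pad (60 mm wide, 15 to 60 mm above the bench) on the carriage's far end, 78 mm beyond the crest in stand +y; pushing it towards stand -y sends the carriage home.
- regulator: Loose regulator plate, about 0.5 kg: aluminium 80 x 200 x 8 mm with a blue regulator. Origin: on the underside below the regulator axis; this is the balance point, yellow stripes beside it (centre of mass 15 mm above). y axis along the plate: nose end at +125 mm, tail end at -75 mm. Starts flat on the rails, nose towards the crown. On the crown 1 mm off balance tilts it about 1 degree.
- tail (a point): Middle of the plate's tail end face, 4 mm above its underside, 75 mm behind the balance point: the place to push. It leaves the rails 9 mm before the balance point reaches the crest. A bronze-coloured valve lies across the plate 50 mm behind the balance point, its top 34 mm above the underside; the blue regulator is 48 mm wide, top 54 mm above the underside.
- union: Bystander: steel pipe union standing, 64 mm wide, 65 mm tall; origin under its centre.
- check_valve: Bystander: bronze-coloured check valve lying, 90 mm long, 66 mm tall; origin under its centre.
- stake_a: Bystander: orange drip emitter stake lying, about 145 mm long, 32 mm tall; origin near the middle of its underside.
- stake_b: Bystander: the second, equal orange stake.
Things that resemble listed ones, but are neither listed nor needed, are in the scene too. Several things have the shape of the regulator; the one meant has the colours described above.

How it is judged:
By the outcome, as a careful person would: the job done as asked, in the order asked, and still so for the second after the job is handed in, with the robot touching nothing.
It also fails if it takes over 67 s, if anything falls off the work surface, if the arm or the gripper's body presses on something with over 40 N, if the wrist force passes 120 N, or if a joint passes its speed limit or range.

ROBOT

A 7-joint arm with a two-finger parallel gripper is mounted at the origin on the work surface. World frame = base frame: x ahead of the robot, y to its left, z up, the work surface at z = 0. Lengths are in m, angles in rad, forces in N, time in s.
With the tool pointing down it reaches from about 0.425 to 0.925 m from the base axis. Payload 6.8 kg.
Tool frame: the origin (TCP) lies where the fingers leave the gripper's body, on its centre line; the fingertips stand 80 mm ahead of it and the grasp point (between the pads) lies 61 mm ahead of it; z points along the fingers, y is the line along which they close (so a half turn about z gives the same grasp; the last joint's range is limited). The gripper opens to 88 mm and grips with 3 to 60 N. Pads are 20 mm wide; open, the fingers measure 115 mm over their backs; the gripper's body (75 mm by 178 mm) begins 61 mm behind the grasp point.
Start: joints at [-1.282, 0.477, 0.022, 1.555, -0.011, 1.109, -0.083], TCP at [0.261, 0.623, 0.303] pointing down, gripper open.
Joint ranges: [-2.96, 2.96], [-0.34, 2.1], [-1.41, 1.46], [0.24, 2.44], [-1.37, 4.51], [0.17, 1.92], [-2.96, 2.96]. Speed limits (rad/s): [2.39, 2.39, 3.14, 3.14, 3.14, 3.14, 3.14].

INTERFACE

Orientations are given as a rotation vector (axis times angle).
In Python, from plant import env gives the robot as it stands. The module is installed in compiled form; this text tells all that it offers.
- The arm moves only by the shell command python3 -m creep 'ROWS' [FORCE]. ROWS is JSON, a list of rows, each a list of 3 entries, a list of its own where there are three numbers: the turn, a rotation vector about the tool's x, y, z in rad, then the shift along the tool's x, y, z in cm, then the opening, from 0 (shut) to 1 (fully open). A call has 1 to 20 rows; each row shifts and turns the commanded pose from where the row before left it, along the tool's axes as they then stand; what a row does not reach is not made up. A row lasts 1/12 s, in which the tool goes at most 41.7 mm and 7.16 degrees, less where a joint would pass 70% of its speed; a pose out of reach is approached as far as the arm can. A call with a gripper value outside its range is refused whole. The fingers move at their own pace and stop on an object; FORCE is the grip in N (left out, the last holds). Time passes only in rows, so rows that do not move let the fingers close. It gives the time, the measured TCP pose, the force, the opening and the grip force at its end, in the units of the state.
- env.get_obs(): the state, without advancing time (a new reading comes with each control period).
- env.get_image(name): name is "scene" or "top"; returns a dict with "color" (420x560x3 uint8, red, green, blue), "camera_matrix" (3x3 intrinsics, pixels), "origin" and "rotation" of the camera in the world. Camera axes: x right, y down, z forward; pixel columns grow to the right and rows downward; lengths in m; the calibration is good to about 2 mm. A picture is of the moment at which its call begins. There is no depth.
- env.hand_in(): hands the job in; it is judged then, once.
The state is a dict: "time_s": time; "joint_pos": joint angles; "joint_velocities": joint speeds; "joint_torque": joint torques, N m; "position": TCP position; "tool_rot": TCP orientation; "force": force on the tool from outside, world axes, zero at the start; "ft_torque": the same for the moment, N m; "width": finger opening in m; "finger_force": force on a finger pad.
Only numpy, scipy, OpenCV 4.12 (cv2) and the standard library are available. Lean on these libraries where they do the work, as an engineer would, in place of code of your own. Each camera call takes 0.05 s, during which the arm holds its last target. There are 200 camera calls.

## Working session

There is one attempt and no reset: what is moved stays moved. The work goes in short steps, Python scripts to look and compute and a shell command to move; the robot and the scene stay as the last step left them, time stands still between calls to the robot, and variables do not carry over. Pictures are saved under pics/ and viewed, at most 10 in all, crops included, and the job is handed in when it is done.

```bash
mkdir -p pics; python3 - <<'E'
from plant import env
import cv2,pickle
for n in("scene","top"):
    d=env.get_image(n); pickle.dump(d,open(n+'.pkl','wb'))
    cv2.imwrite(f'pics/{n}0.png',cv2.resize(d["color"][:,:,::-1],(800,600),interpolation=cv2.INTER_CUBIC))
    print(n,d["camera_matrix"],d["origin"],d["rotation"])
o=env.get_obs();print({k:o[k] for k in("time_s","position","tool_rot","force","width")})
E
```

```text
scene [[419.23542016   0.         278.24328496]
 [  0.         419.23542016 201.83494935]
 [  0.           0.           1.        ]] [1.18743752 0.16719151 0.92813833] [-1.41253845 -2.22883035  0.85471964]
top [[464.38437812   0.         285.54918132]
 [  0.         464.38437812 209.19829194]
 [  0.           0.           1.        ]] [ 0.3679145  -0.16448699  1.5307238 ] [-2.16641513  2.17016829 -0.10046426]
{'time_s': 0.1, 'position': array([0.26071707, 0.6221881 , 0.30182746]), 'tool_rot': array([-6.19154919e-01, -3.07979175e+00,  2.43475559e-03]), 'force': array([ 0.1194025 , -0.2740965 ,  0.08715768]), 'width': 0.08776245412765245}
```

View pics/scene0.png

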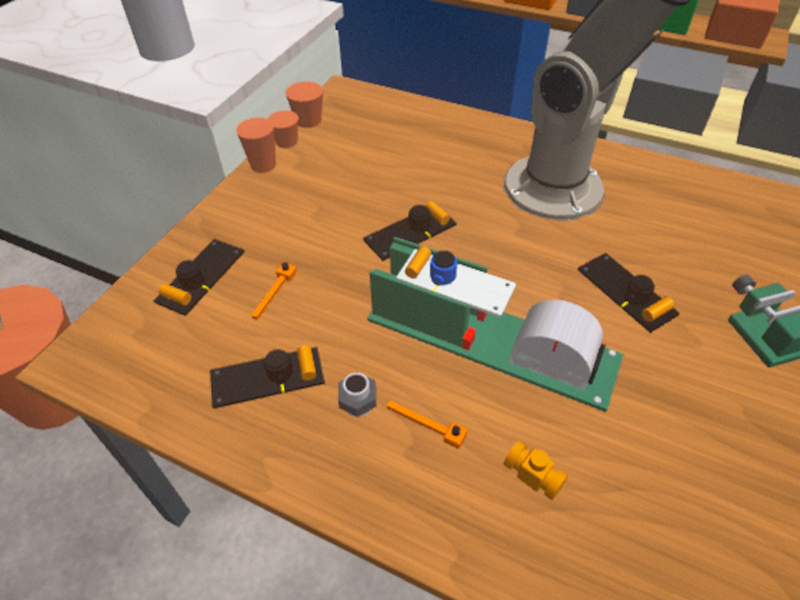

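View pics/top0.png

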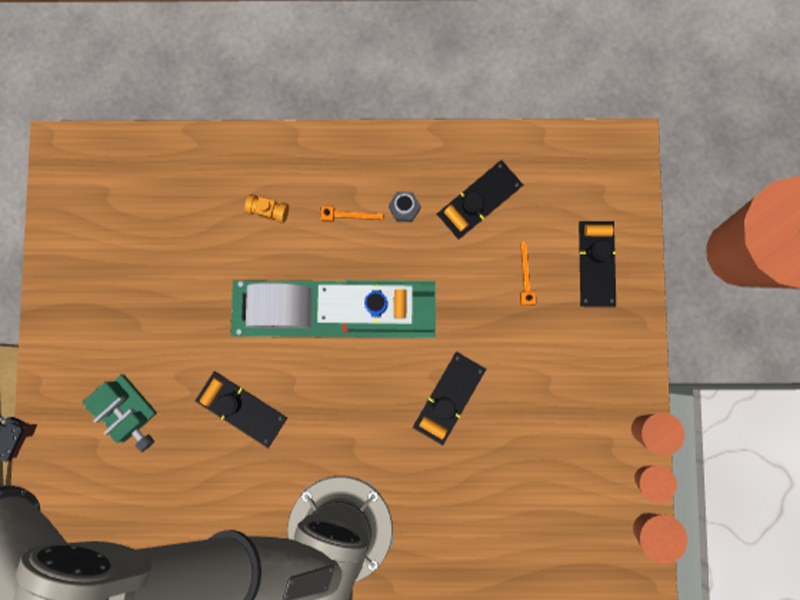

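The scene shows the green stand in the middle at (370–620, 240–405), with the plate (blue regulator at 444,265) on the rails and the crown at (557,345). The top view shows the bed at (232–435, 280–337) with the carriage on the left, towards world +y. Next I'll view enlarged crops.

```bash
python3 - <<'E'
import cv2,pickle
for n,(a,b,c,d),s in(("top",(158,190,310,242),5),("scene",(255,162,440,288),4)):
    im=pickle.load(open(n+'.pkl','rb'))["color"][b:d,a:c,::-1]
    im=cv2.resize(im,None,fx=s,fy=s,interpolation=cv2.INTER_CUBIC)
    for i in range(0,c-a,10):
        cv2.line(im,(i*s,0),(i*s,8 if i%50 else 16),(0,255,255),1); 
        cv2.putText(im,str(a+i),(i*s,20),0,.35,(0,255,255),1)
    for i in range(0,d-b,10):
        cv2.line(im,(0,i*s),(8,i*s),(0,255,255),1); cv2.putText(im,str(b+i),(0,i*s+4),0,.35,(0,255,255),1)
    cv2.imwrite(f'pics/{n}1.png',im)
E
```

```text
(no output)
```

View pics/top1.png

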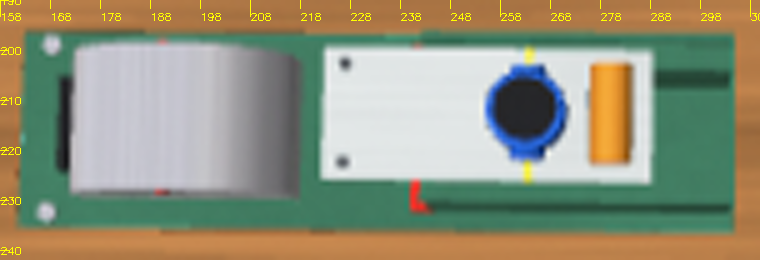

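View pics/scene1.png

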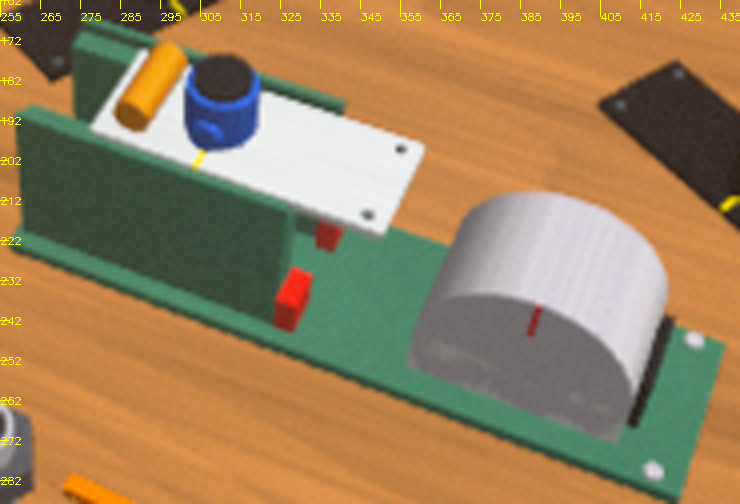

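In the top crop, the crest ticks are at about (190.4, 198.2/228.6), the stripes at (263.5, 201/224.4), and the plate corners at (222–288.6, 199.4–226.8). In the scene crop, the bed corners are at (435.7,248.3) and (423.7,287.5), and the tick is at (390,238). Now I'll fit the poses.

```bash
cat > h.py <<'E'
import numpy as np,pickle
from scipy.spatial.transform import Rotation as R
from scipy.optimize import least_squares
def proj(d,P):
    Rm=R.from_rotvec(d["rotation"]).as_matrix() if np.shape(d["rotation"])==(3,) else np.array(d["rotation"])
    c=(np.atleast_2d(P)-d["origin"])@Rm; k=c@np.array(d["camera_matrix"]).T
    return k[:,:2]/k[:,2:]
def W(p,L):
    c,s=np.cos(p[2]),np.sin(p[2]); L=np.atleast_2d(L).astype(float)
    return np.c_[p[0]+c*L[:,0]-s*L[:,1],p[1]+s*L[:,0]+c*L[:,1],L[:,2]]
E
python3 - <<'E'
from h import *
T,S=[pickle.load(open(n+'.pkl','rb')) for n in("top","scene")]
b=.012
stand=[(T,(25,31),5,(158,190)),(T,(18,227),5,(158,190)),(S,(723,345),4,(255,162)),(S,(675,496),4,(255,162))]
def px(u,s,o): return np.array([(u[0]+.5)/s-.5+o[0],(u[1]+.5)/s-.5+o[1]])
pT=lambda *u: (T,px(u,5,(158,190))); pS=lambda *u:(S,px(u,4,(255,162)))
obs_st=[(pT(25,31),'s',(.065,.235,b)),(pT(18,227),'s',(-.065,.235,b)),
(pS(723,345),'s',(-.065,.235,b)),(pS(675,495),'s',(.065,.235,b)),(pS(20,231),'s',(.065,-.235,b))]
obs_c=[(pT(162,41),'c',(.045,0,.119)),(pT(162,192),'c',(-.045,0,.119)),(pS(540,305),'c',(.045,0,.119))]
z=.1295
obs_p=[(pT(323,47),'p',(.04,.125,z)),(pT(653,47),'p',(.04,-.075,z)),(pT(652,184),'p',(-.04,-.075,z)),(pT(320,180),'p',(-.04,.125,z)),
(pT(528,55),'p',(.038,0,z)),(pT(527,172),'p',(-.038,0,z)),(pS(425,147),'p',(-.04,.125,z)),(pS(385,232),'p',(.04,.125,z)),(pS(197,162),'p',(.04,0,z))]
obs=obs_st+obs_c+obs_p
def f(v):
    r=[]
    for (d,u),k,L in obs:
        if k=='s':P=W(v[:3],L)
        elif k=='c':P=W(v[:3],np.add(L,(0,.044+v[3],0)))
        else:P=W(v[4:7],L)
        r.append(proj(d,P)[0]-u)
    return np.ravel(r)
s=least_squares(f,[.45,.1,0,.03,.45,.05,0],loss='soft_l1')
v=s.x;print(np.round(v,4));print(np.round(f(v).reshape(-1,2),1).tolist())
print('pad',W(v[:3],(0,.044+v[3]+.078,.04)),'crest home',W(v[:3],(0,.044,.12)),'tail',W(v[4:7],(0,-.075,.1255)))
c,sn=np.cos(v[2]),np.sin(v[2]);dd=v[4:6]-v[:2];print('plate in stand',c*dd[0]+sn*dd[1],-sn*dd[0]+c*dd[1])
from plant import env
o=env.get_obs();M=R.from_rotvec(o["tool_rot"]).as_matrix();print(M.round(3))
print('turn about z to have tool y along stand x', np.arctan2(*(M.T@np.array([c,sn,0]))[[0,1]])*-1)
E
```

```text
[ 0.4911  0.0166 -0.031   0.0774  0.4954 -0.088  -0.0054]
[[0.1, -0.1], [-0.7, 0.1], [0.5, -0.4], [-0.2, 0.8], [-2.9, 0.1], [-0.1, 1.0], [-1.5, 0.1], [-0.8, -0.3], [-0.3, 0.5], [-0.5, 0.7], [-0.4, -0.4], [-0.1, 0.2], [-0.2, -0.3], [-0.2, 1.3], [-0.4, -0.4], [-0.9, 0.4], [-0.9, 1.5]]
pad [[0.49723732 0.21587268 0.04      ]] crest home [[0.49241782 0.06054378 0.12      ]] tail [[ 0.4949841  -0.16298126  0.1255    ]]
plate in stand 0.007576160375948906 -0.10436254201439063
[[-0.922  0.386 -0.   ]
 [ 0.386  0.922 -0.001]
 [-0.    -0.002 -1.   ]]
turn about z to have tool y along stand x 1.205027710510056
```

```bash
python3 - <<'E'
from h import *
T,S=[pickle.load(open(n+'.pkl','rb')) for n in("top","scene")]
b=.012
def px(u,s,o): return np.array([(u[0]+.5)/s-.5+o[0],(u[1]+.5)/s-.5+o[1]])
pT=lambda *u: (T,px(u,5,(158,190))); pS=lambda *u:(S,px(u,4,(255,162)))
obs=[(pT(25,31),'s',(.065,.235,b)),(pT(18,227),'s',(-.065,.235,b)),(pT(734,233),'s',(-.065,-.235,b)),(pT(734,35),'s',(.065,-.235,b)),
(pS(723,345),'s',(-.065,.235,b)),(pS(675,495),'s',(.065,.235,b)),(pS(15,233),'s',(.065,-.235,b)),
(pT(162,41),'c',(.045,0,.119)),(pT(162,192),'c',(-.045,0,.119)),(pS(540,305),'c',(.045,0,.119))]
def f(v):
    r=[]
    for (d,u),k,L in obs:
        P=W(v[:3],L if k=='s' else np.add(L,(0,.044+v[3],0)))
        r.append(proj(d,P)[0]-u)
    return np.ravel(r)
s=least_squares(f,[.49,.0166,0,.077])
v=s.x;print(np.round(v,4));print(np.round(f(v).reshape(-1,2),1).tolist())
np.save('stand.npy',v)
pad=W(v[:3],(0,.044+v[3]+.078,.04));print('pad',pad,'home crest',W(v[:3],(0,.044,.12)),'slot at tail',W(v[:3],(0,-.1804,.12)))
c,sn=np.cos(v[2]),np.sin(v[2]);dd=np.array([.4954,-.088])-v[:2];print('plate in stand',c*dd[0]+sn*dd[1],-sn*dd[0]+c*dd[1])
from plant import env
o=env.get_obs();M=R.from_rotvec(o["tool_rot"]).as_matrix()
a=np.arctan2(*(M.T@np.array([c,sn,0]))[[0,1]])*-1;print('turn',a)
tgt=W(v[:3],(0,.044+v[3]+.078+.045,.12))[0]
print('shift first, tool axes cm',M.T@(tgt-o["position"])*100)
E
```

```text
[ 0.4941  0.017  -0.0151  0.0762]
[[-0.3, 0.1], [-0.5, 0.3], [-0.1, 1.0], [0.3, 1.1], [0.3, -0.7], [0.5, 0.8], [-2.4, 1.5], [-0.1, 0.6], [-1.1, -0.2], [-0.9, 0.1]]
pad [[0.49709602 0.21517337 0.04      ]] home crest [[0.49476606 0.06094851 0.12      ]] slot at tail [[ 0.49137631 -0.16342589  0.12      ]]
plate in stand 0.0028838618674881626 -0.10492193450480582
turn 1.1891163660652957
shift first, tool axes cm [-35.85224773 -24.19976357  18.22504143]
```

```bash
python3 -m creep '[[[0,0,0.12],[0,0,0],0],[[0,0,0.12],[0,0,0],0],[[0,0,0.12],[0,0,0],0],[[0,0,0.12],[0,0,0],0],[[0,0,0.12],[0,0,0],0],[[0,0,0.12],[0,0,0],0],[[0,0,0.12],[0,0,0],0],[[0,0,0.12],[0,0,0],0],[[0,0,0.12],[0,0,0],0],[[0,0,0.11],[0,0,0],0],[[0,0,0],[0,0,0],0]]'
python3 -m creep '[[[0,0,0],[-3.0,2.0,0],0],[[0,0,0],[-3.0,2.0,0],0],[[0,0,0],[-3.0,2.0,0],0],[[0,0,0],[-3.0,2.0,0],0],[[0,0,0],[-3.0,2.0,0],0],[[0,0,0],[-3.0,2.0,0],0],[[0,0,0],[-3.0,2.0,0],0],[[0,0,0],[-3.0,2.0,0],0],[[0,0,0],[-3.0,2.0,0],0],[[0,0,0],[-3.0,2.0,0],0],[[0,0,0],[-3.0,2.0,0],0],[[0,0,0],[-3.0,2.0,0],0],[[0,0,0],[0,0,0],0]]'
python3 -c "
from plant import env;o=env.get_obs();print(o['time_s'],o['position'],o['tool_rot'],o['force'],o['width'])"
```

```text
time_s: 1.02
position: [0.2606, 0.6224, 0.3021]
tool_rot: [2.243, 2.199, -0.001]
force: [0.3, 0.2, -0.4]
width: 0.0176
finger_force: 0.0
time_s: 2.1
position: [0.4988, 0.2509, 0.3031]
tool_rot: [2.244, 2.193, -0.001]
force: [0.2, -0.9, 0.8]
width: 0.0006
finger_force: 0.0
2.1 [0.49884682 0.25089232 0.3030594 ] [ 2.24411959e+00  2.19322503e+00 -7.43507179e-04] [ 0.23102214 -0.93091073  0.78142446] 0.0006233139045434794
```

```bash
python3 -m creep '[[[0,0,0],[0,0,3.0],0],[[0,0,0],[0,0,3.0],0],[[0,0,0],[0,0,3.0],0],[[0,0,0],[0,0,3.0],0],[[0,0,0],[0,0,3.0],0],[[0,0,0],[0,0,3.3],0],[[0,0,0],[-0.5,0,0],0],[[0,0,0],[-0.7,0,0],0],[[0,0,0],[-0.7,0,0],0],[[0,0,0],[0,0,0],0]]'
python3 -m creep '[[[0,0,0],[-0.6,0,0],0],[[0,0,0],[-0.6,0,0],0],[[0,0,0],[-0.6,0,0],0],[[0,0,0],[-0.6,0,0],0],[[0,0,0],[-0.6,0,0],0],[[0,0,0],[-0.6,0,0],0],[[0,0,0],[-0.6,0,0],0],[[0,0,0],[0,0,0],0]]'
```

```text
time_s: 2.93
position: [0.496, 0.2378, 0.1217]
tool_rot: [2.24, 2.201, 0.004]
force: [0.8, -0.4, 0.8]
width: 0.0004
finger_force: 0.0
time_s: 3.6
position: [0.4949, 0.1996, 0.1212]
tool_rot: [-2.237, -2.204, -0.008]
force: [-0.3, 4.5, 4.2]
width: 0.0006
finger_force: 2.5
```

```bash
python3 -m creep '[[[0,0,0],[-0.5,0,0],0],[[0,0,0],[-0.5,0,0],0],[[0,0,0],[-0.5,0,0],0],[[0,0,0],[-0.5,0,0],0],[[0,0,0],[-0.5,0,0],0],[[0,0,0],[0,0,0],0],[[0,0,0],[0,0,0],0]]'
python3 -m creep '[[[0,0,0],[-0.4,0,0],0],[[0,0,0],[-0.4,0,0],0],[[0,0,0],[-0.2,0,0],0],[[0,0,0],[0,0,0],0],[[0,0,0],[0,0,0],0]]'
```

```text
time_s: 4.18
position: [0.4946, 0.1748, 0.1212]
tool_rot: [-2.237, -2.205, -0.008]
force: [-0.6, 5.9, 5.0]
width: 0.0003
finger_force: 2.8
time_s: 4.6
position: [0.4945, 0.1654, 0.1212]
tool_rot: [-2.236, -2.205, -0.008]
force: [-0.9, 6.5, 3.3]
width: 0.0007
finger_force: 3.5
```

```bash
python3 -m creep '[[[0,0,0],[-0.3,0,0],0],[[0,0,0],[-0.3,0,0],0],[[0,0,0],[-0.3,0,0],0],[[0,0,0],[-0.3,0,0],0],[[0,0,0],[0,0,0],0],[[0,0,0],[0,0,0],0]]'
python3 -m creep '[[[0,0,0],[-0.3,0,0],0],[[0,0,0],[-0.3,0,0],0],[[0,0,0],[0,0,0],0],[[0,0,0],[0,0,0],0]]'
python3 -m creep '[[[0,0,0],[-0.3,0,0],0],[[0,0,0],[-0.3,0,0],0],[[0,0,0],[0,0,0],0],[[0,0,0],[0,0,0],0]]'
```

```text
time_s: 5.1
position: [0.4944, 0.1533, 0.1212]
tool_rot: [-2.236, -2.205, -0.008]
force: [-0.5, 6.3, 3.7]
width: 0.0004
finger_force: 3.5
time_s: 5.43
position: [0.4943, 0.1512, 0.1213]
tool_rot: [-2.231, -2.207, -0.014]
force: [-0.8, 16.6, 0.8]
width: 0.0006
finger_force: 8.6
time_s: 5.77
position: [0.4942, 0.1506, 0.1214]
tool_rot: [-2.223, -2.21, -0.021]
force: [0.3, 30.7, -4.8]
width: 0.0004
finger_force: 15.8
```

```bash
python3 -m creep '[[[0,0,0],[2.0,0,0],0],[[0,0,0],[2.0,0,0],0],[[0,0,0],[0.5,0,-3.5],0],[[0,0,0],[0,0,-3.5],0],[[0,0,0],[0,0,-3.5],0],[[0,0,0],[0,0,-3.5],0],[[0,0,0],[0,0,0],0],[[0,0,0],[0,0,0],0]]'
python3 -m creep '[[[0,0,0],[-3.3,0,0],0],[[0,0,0],[-3.3,0,0],0],[[0,0,0],[-3.3,0,0],0],[[0,0,0],[-3.3,0,0],0],[[0,0,0],[-3.3,0,0],0],[[0,0,0],[-3.3,0,0],0],[[0,0,0],[-3.3,0,0],0],[[0,0,0],[-3.3,0,0],0],[[0,0,0],[-3.3,0,0],0],[[0,0,0],[-3.3,0,0],0],[[0,0,0],[-3.3,0,0],0],[[0,0,0],[0,0,0],0],[[0,0,0],[0,0,0],0],[[0,0,0],[0,0,0],0]]'
```

```text
time_s: 6.43
position: [0.4949, 0.1839, 0.2621]
tool_rot: [2.239, 2.203, 0.009]
force: [-0.5, 0.6, 0.2]
width: 0.0006
finger_force: 0.0
time_s: 7.6
position: [0.4874, -0.1785, 0.2586]
tool_rot: [-2.238, -2.202, 0.001]
force: [-0.1, -0.1, -0.3]
width: 0.0004
finger_force: 0.0
```

```bash
python3 -m creep '[[[0,0,0],[-1.7,0.45,0],0],[[0,0,0],[0,0,0],0],[[0,0,0],[0,0,1.6],0],[[0,0,0],[0,0,2],0],[[0,0,0],[0,0,2],0],[[0,0,0],[0,0,2],0],[[0,0,0],[0,0,1],0],[[0,0,0],[0,0,0],0],[[0,0,0],[0,0,0],0]]'
python3 - <<'E'
from plant import env
import cv2,pickle
out=[]
d=env.get_image("scene");pickle.dump(d,open('s2.pkl','wb'));a=d["color"][150:290,240:440,::-1]
cv2.imwrite('pics/s2.png',cv2.resize(a,None,fx=4,fy=4,interpolation=cv2.INTER_CUBIC))
E
```

```text
time_s: 8.35
position: [0.4923, -0.1954, 0.1736]
tool_rot: [-2.237, -2.204, 0.001]
force: [0.8, -1.4, 0.7]
width: 0.0006
finger_force: 0.0
```

View pics/s2.png

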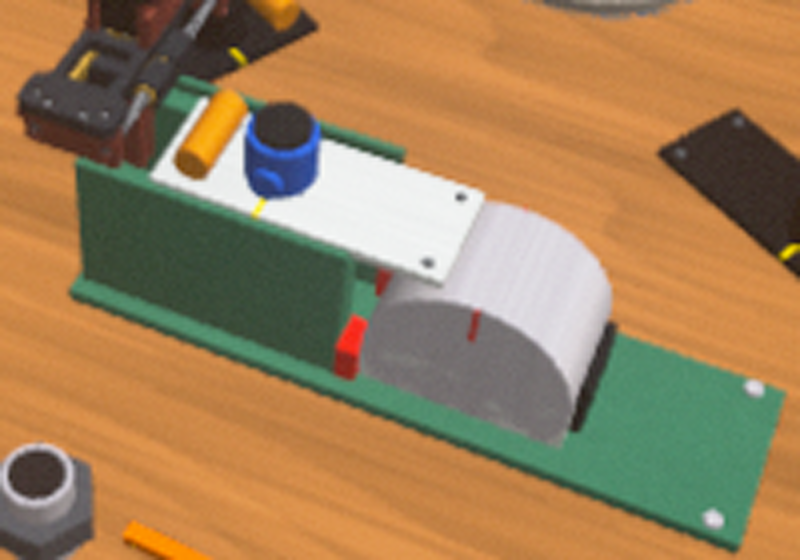

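The carriage is home against the red stop (350,345), and the closed fingers stand behind the tail. Pushing now.

```bash
python3 -m creep '[[[0,0,0],[0.5,0,0],0],[[0,0,0],[0.5,0,0],0],[[0,0,0],[0.5,0,0],0],[[0,0,0],[0.5,0,0],0],[[0,0,0],[0.5,0,0],0],[[0,0,0],[0.5,0,0],0],[[0,0,0],[0.5,0,0],0],[[0,0,0],[0.5,0,0],0],[[0,0,0],[0.5,0,0],0],[[0,0,0],[0.5,0,0],0],[[0,0,0],[0.5,0,0],0],[[0,0,0],[0.5,0,0],0],[[0,0,0],[0.5,0,0],0],[[0,0,0],[0.5,0,0],0],[[0,0,0],[0.5,0,0],0],[[0,0,0],[0.5,0,0],0],[[0,0,0],[0.5,0,0],0],[[0,0,0],[0.5,0,0],0],[[0,0,0],[0,0,0],0],[[0,0,0],[0,0,0],0]]'
python3 -m creep '[[[0,0,0],[0.4,0,0],0],[[0,0,0],[0.4,0,0],0],[[0,0,0],[0.4,0,0],0],[[0,0,0],[0.4,0,0],0],[[0,0,0],[0.4,0,0],0],[[0,0,0],[0.4,0,0],0],[[0,0,0],[0.4,0,0],0],[[0,0,0],[0.4,0,0],0],[[0,0,0],[0.4,0,0],0],[[0,0,0],[0.4,0,0],0],[[0,0,0],[0,0,0],0],[[0,0,0],[0,0,0],0]]'
```

```text
time_s: 10.07
position: [0.4939, -0.1058, 0.1737]
tool_rot: [-2.239, -2.204, -0.001]
force: [-0.4, -1.9, 0.8]
width: 0.0005
finger_force: 0.8
time_s: 11.07
position: [0.4945, -0.0659, 0.1738]
tool_rot: [2.239, 2.204, 0.001]
force: [0.5, -3.7, 2.7]
width: 0.0007
finger_force: 1.8
```

```bash
python3 -m creep '[[[0,0,0],[0.3,0,0],0],[[0,0,0],[0.3,0,0],0],[[0,0,0],[0.3,0,0],0],[[0,0,0],[0.3,0,0],0],[[0,0,0],[0.3,0,0],0],[[0,0,0],[0.3,0,0],0],[[0,0,0],[0.3,0,0],0],[[0,0,0],[0.3,0,0],0],[[0,0,0],[0,0,0],0],[[0,0,0],[0,0,0],0]]'
python3 - <<'E'
from plant import env
import cv2,pickle,numpy as np
d=env.get_image("scene");pickle.dump(d,open('s3.pkl','wb'));a=cv2.resize(d["color"][150:270,290:440,::-1],None,fx=5,fy=5,interpolation=cv2.INTER_CUBIC)
d=env.get_image("top");pickle.dump(d,open('t3.pkl','wb'));b=cv2.resize(d["color"][190:240,165:305,::-1],None,fx=4,fy=4,interpolation=cv2.INTER_CUBIC)[:,:]
a=cv2.resize(d["color"][190:240,165:305,::-1],(0,0),fx=4,fy=4,interpolation=cv2.INTER_CUBIC) if 0 else a[:395]
c=np.zeros((a.shape[0]+b.shape[0],750,3),np.uint8);c[:a.shape[0],:]=a;c[a.shape[0]:,:b.shape[1]]=b
cv2.imwrite('pics/m3.png',c)
E
```

```text
time_s: 11.9
position: [0.4945, -0.0413, 0.1734]
tool_rot: [-2.237, -2.204, -0.0]
force: [0.3, -0.6, 0.1]
width: 0.0003
finger_force: 0.3
```

View pics/m3.png

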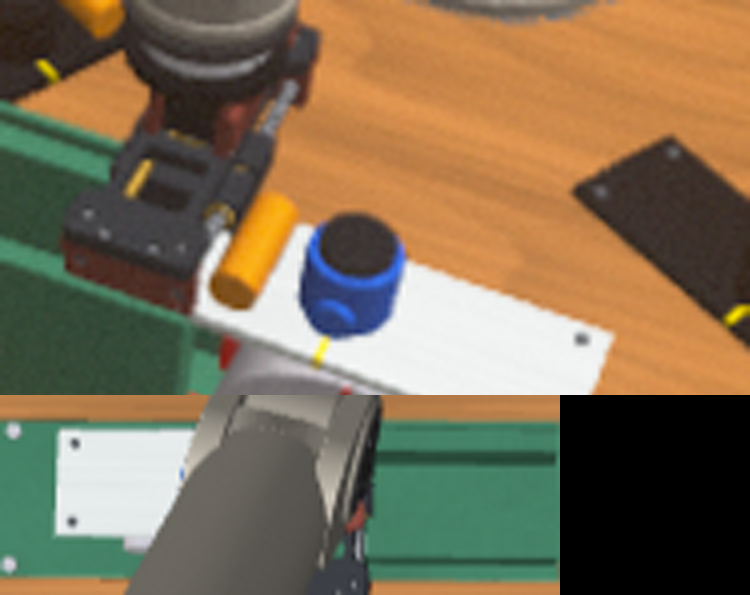

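The plate is on the crown. Its stripe is at (318,355) and the tick is at (346,390) in the crop, so about 18 mm remain. I'll push on smoothly through the tail release.

```bash
python3 -m creep '[[[0,0,0],[0.3,0,0],0],[[0,0,0],[0.4,0,0],0],[[0,0,0],[0.4,0,0],0],[[0,0,0],[0.3,0,0],0],[[0,0,0],[0.15,0,0],0],[[0,0,0],[0,0,0],0],[[0,0,0],[0,0,0],0],[[0,0,0],[0,0,0],0],[[0,0,0],[0,0,0],0],[[0,0,0],[0,0,0],0],[[0,0,0],[0,0,0],0],[[0,0,0],[0,0,0],0],[[0,0,0],[0,0,0],0],[[0,0,0],[0,0,0],0],[[0,0,0],[0,0,0],0]]'
cat > snap.py <<'E'
import sys,cv2,pickle,numpy as np
from plant import env
n=sys.argv[1]
d=env.get_image("scene");pickle.dump(d,open(n+'.pkl','wb'))
cv2.imwrite(f'pics/{n}.png',cv2.resize(d["color"][190:290,310:440,::-1],None,fx=6,fy=6,interpolation=cv2.INTER_CUBIC))
E
python3 snap.py s4
```

```text
time_s: 13.25
position: [0.495, -0.0268, 0.1736]
tool_rot: [-2.239, -2.204, 0.0]
force: [0.9, 0.2, -0.3]
width: 0.0003
finger_force: 0.0
```

View pics/s4.png

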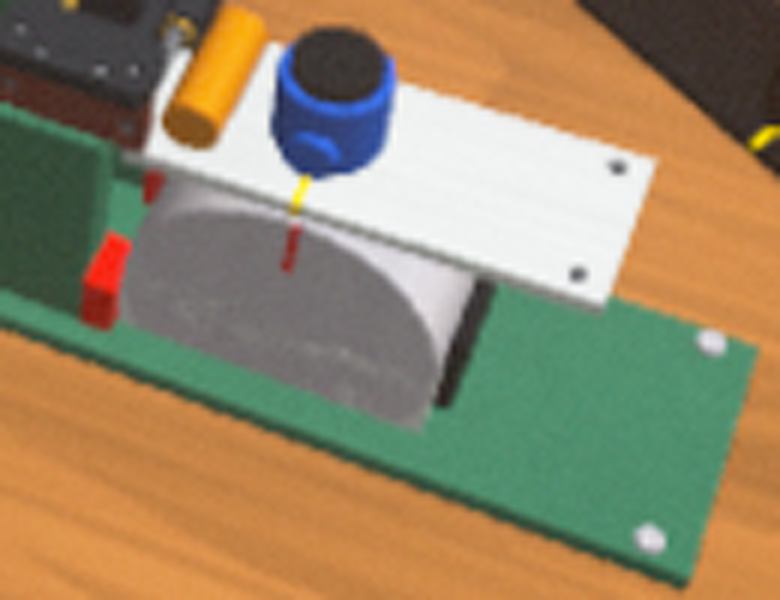

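The stripe (295,212) is nearly over the red tick (297,228), and the carriage still meets the stop. I'll fit the tilt next.

```bash
cat > fit.py <<'E'
from h import *
def fit(pk,pts,s=6,o=(310,190)):
    d=pickle.load(open(pk,'rb'));g=.0616
    def P(v,L): # v: x, d(mm off crest), yaw, tilt(nose down +)
        L=np.array(L,float);x,dd,yaw,t=v
        # plate frame -> world: pitch about x, contact point on cylinder centre (y=g,z=.05)
        n=np.array([0,np.sin(t),np.cos(t)]);a=np.array([0,np.cos(t),-np.sin(t)])
        c=np.array([x,g,.05])+.07*n
        q=c+a*(L[1]+dd)+n*L[2]+np.array([L[0],0,0])
        w=q-c; return c+R.from_rotvec([0,0,yaw]).apply(w)
    def f(v):
        return np.ravel([proj(d,P(v,L))[0]-[(u[0]+.5)/s-.5+o[0],(u[1]+.5)/s-.5+o[1]] for u,L in pts])
    r=least_squares(f,[.495,0,-.01,0]);v=r.x
    print('x %.4f dy %.1fmm yaw %.3f tilt(nose down) %.2fdeg'%(v[0],v[1]*1e3,v[2],np.degrees(v[3])),f(v).round(1).reshape(-1,2).tolist())
E
python3 - <<'E'
from fit import *
fit('s4.pkl',[((657,158),(-.04,.125,.008)),((604,299),(.04,.125,.008)),((148,152),(.04,-.075,.008)),((298,206),(.04,0,.008)),((617,167),(-.033,.115,.008)),((578,273),(.033,.115,.008))])
# bed reference check & known-flat plate on rails check
E
```

```text
x 0.4950 dy 0.4mm yaw 0.010 tilt(nose down) -1.27deg [[-0.4, -0.1], [0.8, 0.5], [-4.0, -0.9], [0.2, -0.6], [1.5, -0.8], [1.6, 1.2]]
```

```bash
python3 -m creep '[[[0,0,0],[-0.5,0,0],0],[[0,0,0],[-2,0,0],0],[[0,0,0],[-3,0,0],0],[[0,0,0],[-3,0,0],0],[[0,0,0],[-2,0,0],0],[[0,0,0],[0,0,0],0],[[0,0,0],[0,0,0],0],[[0,0,0],[0,0,0],0],[[0,0,0],[0,0,0],0]]'
python3 snap.py s5
python3 - <<'E'
from fit import *
fit('s4.pkl',[((657,158),(-.04,.125,.008)),((604,299),(.04,.125,.008)),((298,206),(.04,0,.008))])
E
```

```text
time_s: 14.05
position: [0.4934, -0.1304, 0.1735]
tool_rot: [-2.237, -2.205, -0.0]
force: [-0.7, -0.4, -0.4]
width: 0.0004
finger_force: 0.0
x 0.4969 dy 4.3mm yaw -0.016 tilt(nose down) -4.11deg [[0.1, -0.2], [0.3, 0.3], [-0.4, -0.2]]
```

View pics/s5.png

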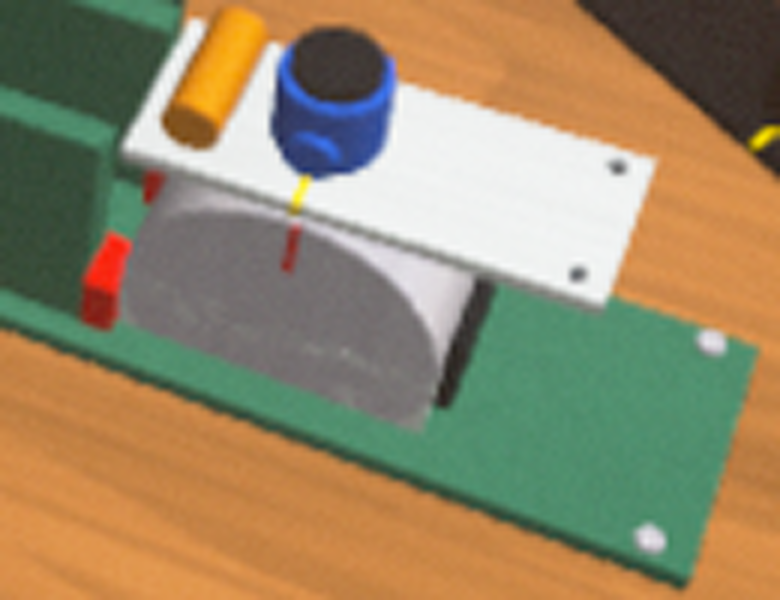

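```bash
python3 - <<'E'
from fit import *
p=[((657,158),(-.04,.125,.008)),((604,299),(.04,.125,.008)),((122,152),(.04,-.075,.008)),((189,19),(-.04,-.075,.008)),((298,206),(.04,0,.008))]
fit('s5.pkl',p); fit('s5.pkl',p[:4])
# bias: plate flat on rails (z +1.5 mm), same corners, first scene image, 4x crop origin (255,162)
import fit as F
q=[((425,146),(-.04,.125,.0095)),((384,231),(.04,.125,.0095)),((90,127),(.04,-.075,.0095)),((138,49),(-.04,-.075,.0095)),((197,163),(.04,0,.0095))]
fit('scene.pkl',q,4,(255,162))
E
```

```text
x 0.4965 dy 2.9mm yaw -0.007 tilt(nose down) -3.24deg [[-0.1, -0.2], [0.4, 0.3], [-0.0, -0.3], [0.1, 0.4], [-0.3, -0.3]]
x 0.4963 dy 3.1mm yaw -0.013 tilt(nose down) -3.62deg [[-0.2, -0.2], [0.2, 0.2], [-0.1, -0.4], [0.1, 0.4]]
x 0.4945 dy -150.2mm yaw 0.003 tilt(nose down) 1.09deg [[0.1, -0.6], [0.1, 0.3], [-0.4, 0.1], [0.5, -0.4], [-0.3, 0.6]]
```

```bash
python3 -m creep '[[[0,0,0],[2.5,0,0],0],[[0,0,0],[2.5,0,0],0],[[0,0,0],[2.5,0,0],0],[[0,0,0],[1.5,0,0],0],[[0,0,0],[0.5,0,0],0],[[0,0,0],[0.3,0,0],0],[[0,0,0],[0.2,0,0],0],[[0,0,0],[0.1,0,0],0],[[0,0,0],[0,0,0],0],[[0,0,0],[0,0,0],0]]'
```

```text
time_s: 14.93
position: [0.4949, -0.0317, 0.1737]
tool_rot: [2.241, 2.202, -0.0]
force: [0.4, -0.4, -0.8]
width: 0.0006
finger_force: 0.0
```

```bash
python3 -m creep '[[[0,0,0],[0.1,0,0],0],[[0,0,0],[0.1,0,0],0],[[0,0,0],[0,0,0],0],[[0,0,0],[0,0,0],0],[[0,0,0],[0,0,0],0]]'
```

```text
time_s: 15.35
position: [0.4949, -0.0288, 0.1736]
tool_rot: [-2.239, -2.204, 0.0]
force: [-0.0, -0.4, 0.0]
width: 0.0005
finger_force: 0.0
```

```bash
python3 -m creep '[[[0,0,0],[0.1,0,0],0],[[0,0,0],[0.1,0,0],0],[[0,0,0],[0,0,0],0],[[0,0,0],[0,0,0],0]]';python3 -m creep '[[[0,0,0],[0.1,0,0],0],[[0,0,0],[0.1,0,0],0],[[0,0,0],[0.1,0,0],0],[[0,0,0],[0,0,0],0],[[0,0,0],[0,0,0],0],[[0,0,0],[0,0,0],0],[[0,0,0],[0,0,0],0]]'
```

```text
time_s: 15.68
position: [0.495, -0.0266, 0.1736]
tool_rot: [-2.239, -2.204, -0.0]
force: [-0.3, -0.6, 0.2]
width: -0.0
finger_force: 0.0
time_s: 16.27
position: [0.495, -0.024, 0.1737]
tool_rot: [2.239, 2.203, -0.0]
force: [0.8, -3.9, 0.6]
width: 0.0001
finger_force: 1.8
```

```bash
python3 snap.py s6; python3 - <<'E'
import pickle,numpy as np,cv2
a=pickle.load(open('s5.pkl','rb'))["color"];b=pickle.load(open('s6.pkl','rb'))["color"]
# shift of nose region by subpixel phase correlation
for (x0,x1,y0,y1) in((385,425,205,245),(350,380,190,225)):
    f=lambda i:cv2.cvtColor(i,cv2.COLOR_RGB2GRAY)[y0:y1,x0:x1].astype(np.float32)
    print(cv2.phaseCorrelate(f(a),f(b),cv2.createHanningWindow((x1-x0,y1-y0),cv2.CV_32F)))
E
```

```text
((0.5941760222719736, 0.2076714118292351), 0.9534528076648712)
((0.6179855097942468, 0.2086035418745915), 0.8828506761127048)
```

View pics/s6.png

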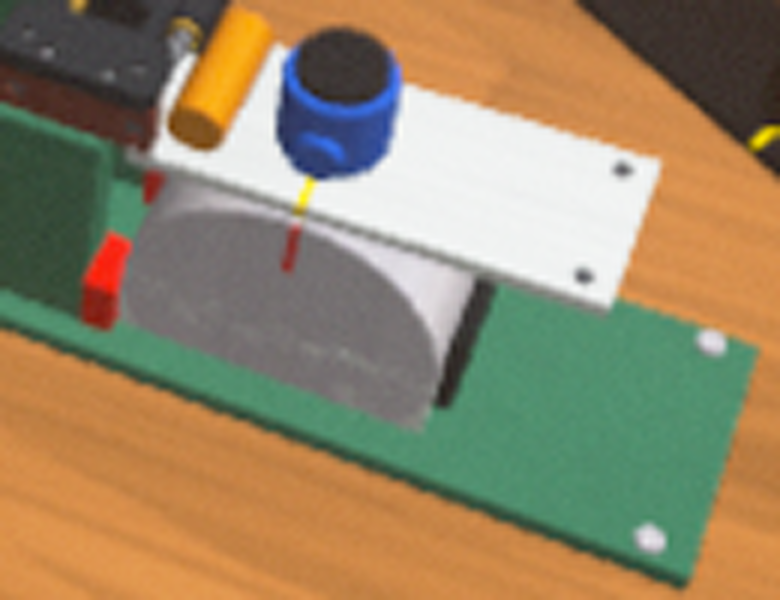

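```bash
python3 -m creep '[[[0,0,0],[-0.2,0,0],0],[[0,0,0],[-1,0,0],0],[[0,0,0],[-3,0,0],0],[[0,0,0],[-3,0,0],0],[[0,0,0],[-2,0,0],0],[[0,0,0],[0,0,0],0],[[0,0,0],[0,0,0],0],[[0,0,0],[0,0,0],0],[[0,0,0],[0,0,0],0],[[0,0,0],[0,0,0],0],[[0,0,0],[0,0,0],0],[[0,0,0],[0,0,0],0]]'
python3 snap.py s7
cat > an.py <<'E'
from h import *
import cv2
def img(p): return cv2.cvtColor(pickle.load(open(p+'.pkl','rb'))["color"],cv2.COLOR_RGB2GRAY).astype(np.float32)
def cor(p,approx):
    # subpixel: intersect lines fitted on the white mask polygon is fragile; use cornerSubPix
    q=np.array(approx,np.float32).reshape(-1,1,2)
    return cv2.cornerSubPix(img(p).astype(np.uint8),q,(3,3),(-1,-1),(3,50,.01)).reshape(-1,2)
def pose(p,px,L,z0):
    d=pickle.load(open(p+'.pkl','rb'))
    def f(v):
        w=R.from_euler('xz',[-v[3],v[2]]).apply(L)+[v[0],v[1],z0]
        return np.ravel(proj(d,w)-px)
    s=least_squares(f,[.495,.0,0,0],loss='soft_l1');v=s.x
    print(p,'x %.4f y %.4f yaw %.3f tilt nose down %.2f'%(v[0],v[1],v[2],np.degrees(v[3])),f(v).round(1).tolist())
L=np.array([(-.04,.125,.008),(.04,.125,.008),(.04,-.075,.008),(-.04,-.075,.008)])
c6=lambda a:[((u+.5)/6-.5+310,(v+.5)/6-.5+190) for u,v in a]
c4=lambda a:[((u+.5)/4-.5+255,(v+.5)/4-.5+162) for u,v in a]
E
python3 - <<'E'
from an import *
a=c4([(425,146),(384,231),(90,127),(138,49)]);pose('scene',a,L,.1215);b=cor('scene',a);print((b-a).round(1).tolist());pose('scene',b,L,.1215)
a=c6([(657,158),(604,299),(122,152),(189,19)]);pose('s5',a,L,.12);b=cor('s5',a);print((b-a).round(1).tolist());pose('s5',b,L,.12)
A,B=img('s5'),img('s7')
for (x0,x1,y0,y1) in((390,425,205,245),(325,357,187,220)):
    print(cv2.phaseCorrelate(A[y0:y1,x0:x1],B[y0:y1,x0:x1],cv2.createHanningWindow((x1-x0,y1-y0),cv2.CV_32F)))
E
```

```text
time_s: 17.32
position: [0.4937, -0.115, 0.1736]
tool_rot: [-2.238, -2.205, -0.0]
force: [-0.1, 0.5, -0.0]
width: 0.0005
finger_force: 0.0
scene x 0.4931 y -0.0880 yaw 0.010 tilt nose down 1.57 [-0.2, -0.4, 0.1, 0.4, -0.3, 0.2, 0.4, -0.2]
[[-0.1, -0.0], [-0.6, 0.9], [-0.6, 0.5], [2.7, -0.1]]
scene x 0.4935 y -0.0866 yaw -0.039 tilt nose down -0.98 [0.4, 0.2, -0.3, -0.2, 0.6, -0.3, -0.8, 0.3]
s5 x 0.4963 y 0.0603 yaw -0.013 tilt nose down -3.63 [-0.2, -0.2, 0.2, 0.2, -0.1, -0.4, 0.1, 0.4]
[[-0.1, 0.4], [-0.6, 1.0], [-0.3, -0.5], [0.7, -0.7]]
s5 x 0.4960 y 0.0601 yaw -0.030 tilt nose down -3.27 [-0.1, 0.2, 0.1, -0.2, 0.1, -0.6, -0.1, 0.6]
((0.7380102534788797, 1.43238787829479), 0.7460230535931057)
((0.9046080293289798, 0.07660942258767278), 1.042463369253609)
```

```bash
python3 -m creep '[[[0,0,0],[2.5,0,0],0],[[0,0,0],[2.5,0,0],0],[[0,0,0],[2,0,0],0],[[0,0,0],[1,0,0],0],[[0,0,0],[0.4,0,0],0],[[0,0,0],[0.2,0,0],0],[[0,0,0],[0.1,0,0],0],[[0,0,0],[0,0,0],0],[[0,0,0],[0,0,0],0]]'
python3 - <<'E'
from an import *
# differential fit s5->s7
d=pickle.load(open('s5.pkl','rb'));A,B=img('s5').astype(np.uint8),img('s7').astype(np.uint8)
pts=np.array(c6([(617,167),(578,273),(657,158),(604,299),(298,200),(335,60),(215,75),(122,152),(189,19)]),np.float32)
q,st,e=cv2.calcOpticalFlowPyrLK(A,B,pts.reshape(-1,1,2),None,winSize=(9,9),maxLevel=1)
fl=(q.reshape(-1,2)-pts);print(fl.round(2).tolist(),st.ravel())
E
```

```text
time_s: 18.12
position: [0.4949, -0.0299, 0.1737]
tool_rot: [2.241, 2.201, -0.0]
force: [0.8, 0.3, -0.7]
width: 0.0006
finger_force: 0.0
[[0.6800000071525574, 1.659999966621399], [0.699999988079071, 1.6200000047683716], [0.5199999809265137, 1.6699999570846558], [0.75, 1.7000000476837158], [1.190000057220459, 0.4300000071525574], [1.7100000381469727, 0.36000001430511475], [1.159999966621399, 0.1599999964237213], [1.0199999809265137, -0.44999998807907104], [0.7699999809265137, -0.36000001430511475]] [1 1 1 1 1 1 1 1 1]
```

```bash
python3 - <<'E'
from an import *
a=np.array(c6([(657,158),(604,299),(122,152),(189,19)]));pose('s5',a,L,.12)
pose('s5',a+[[.6,1.67],[.72,1.66],[1.02,-.45],[.77,-.36]],L,.12)
E
python3 -m creep '[[[0,0,0],[0.2,0,0],0],[[0,0,0],[0.2,0,0],0],[[0,0,0],[0.1,0,0],0],[[0,0,0],[0,0,0],0],[[0,0,0],[0,0,0],0],[[0,0,0],[0,0,0],0]]'
python3 -m creep '[[[0,0,0],[0.1,0,0],0],[[0,0,0],[0,0,0],0],[[0,0,0],[0,0,0],0],[[0,0,0],[0,0,0],0]]'
```

```text
s5 x 0.4963 y 0.0603 yaw -0.013 tilt nose down -3.63 [-0.2, -0.2, 0.2, 0.2, -0.1, -0.4, 0.1, 0.4]
s5 x 0.4965 y 0.0624 yaw -0.009 tilt nose down -1.19 [-0.2, -0.3, 0.2, 0.3, -0.2, -0.3, 0.2, 0.3]
time_s: 18.62
position: [0.4951, -0.0238, 0.1737]
tool_rot: [2.239, 2.204, 0.0]
force: [-0.3, -0.3, -0.0]
width: 0.0003
finger_force: 0.0
time_s: 18.95
position: [0.495, -0.0233, 0.1737]
tool_rot: [2.239, 2.203, -0.0]
force: [0.2, -3.0, 0.3]
width: 0.0006
finger_force: 1.7
```

```bash
python3 -m creep '[[[0,0,0],[0.1,0,0],0],[[0,0,0],[0.05,0,0],0],[[0,0,0],[0,0,0],0],[[0,0,0],[0,0,0],0],[[0,0,0],[0,0,0],0]]'
```

```text
time_s: 19.37
position: [0.4951, -0.0213, 0.1737]
tool_rot: [2.239, 2.204, -0.0]
force: [0.4, -3.6, 0.3]
width: 0.0003
finger_force: 1.6
```

Back off fully (out of the slot and up) and look.

```bash
python3 -m creep '[[[0,0,0],[-0.2,0,0],0],[[0,0,0],[-1,0,0],0],[[0,0,0],[-3,0,0],0],[[0,0,0],[-3,0,0],0],[[0,0,0],[-2,0,0],0],[[0,0,0],[0,0,0],0],[[0,0,0],[0,0,0],0],[[0,0,0],[0,0,0],0],[[0,0,0],[0,0,0],0],[[0,0,0],[0,0,0],0],[[0,0,0],[0,0,0],0],[[0,0,0],[0,0,0],0]]'
python3 snap.py s8
python3 - <<'E'
from an import *
A,B=img('s7').astype(np.uint8),img('s8').astype(np.uint8)
a=np.array(c6([(657,158),(604,299),(122,152),(189,19)]))+[[.6,1.67],[.72,1.66],[1.02,-.45],[.77,-.36]]
q,st,e=cv2.calcOpticalFlowPyrLK(A,B,a.astype(np.float32).reshape(-1,1,2),None,winSize=(9,9),maxLevel=1)
q=q.reshape(-1,2);print((q-a).round(2).tolist());pose('s8',q,L,.12)
E
```

```text
time_s: 20.37
position: [0.4937, -0.1125, 0.1736]
tool_rot: [-2.238, -2.205, -0.0]
force: [0.3, -0.3, 0.1]
width: 0.0005
finger_force: 0.0
[[0.66, 1.81], [0.6, 1.59], [1.13, -0.34], [0.86, -0.28]]
s8 x 0.4969 y 0.0648 yaw -0.009 tilt nose down 1.01 [-0.3, -0.4, 0.3, 0.4, -0.3, -0.3, 0.3, 0.3]
```

View pics/s8.png

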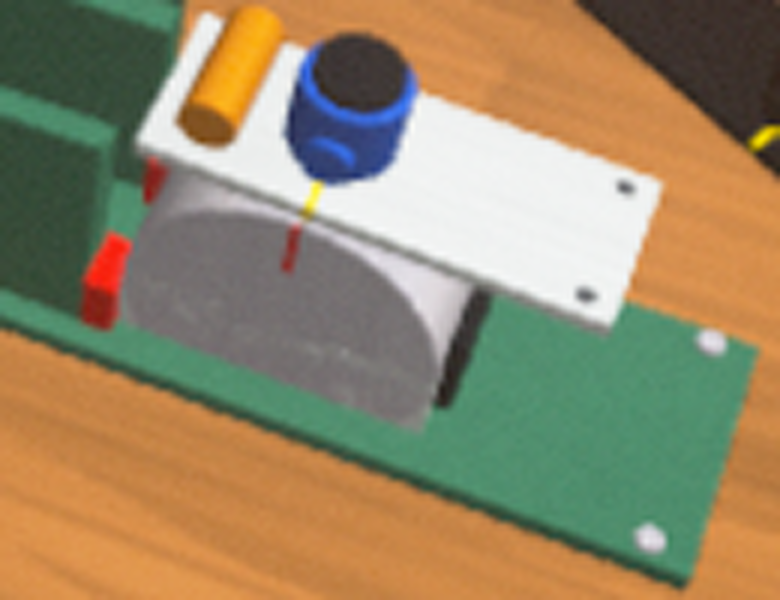

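```bash
python3 - <<'E'
from h import *
d=pickle.load(open('s8.pkl','rb'))
for zs,zt in((.128,.12),(.128,.118)):
  for y in(0,.001,.003):
    p=W([.4955,.0622,-.012],[(.04,y,zs),(.045,0,zt),(.045,0,zt-.012)]);q=(proj(d,p)-[310,190]+.5)*6-.5;print(zs,zt,y,q.round(1).tolist())
E
```

```text
0.128 0.12 0 [[301.3, 204.2], [294.7, 225.2], [290.9, 243.3]]
0.128 0.12 0.001 [[303.7, 205.0], [294.7, 225.2], [290.9, 243.3]]
0.128 0.12 0.003 [[308.4, 206.7], [294.7, 225.2], [290.9, 243.3]]
0.128 0.118 0 [[301.3, 204.2], [294.0, 228.2], [290.2, 246.3]]
0.128 0.118 0.001 [[303.7, 205.0], [294.0, 228.2], [290.2, 246.3]]
0.128 0.118 0.003 [[308.4, 206.7], [294.0, 228.2], [290.2, 246.3]]
```

The stripe (308,212) sits over the tick (296,228), and the plate is free. The estimated tilt is about 1–2° nose-down, and the carriage is still home. I'll lift clear, confirm it is at rest and hand in.

```bash
python3 -m creep '[[[0,0,0],[-1,0,0],0],[[0,0,0],[0,0,-2],0],[[0,0,0],[0,0,-3],0],[[0,0,0],[0,0,-3],0],[[0,0,0],[0,0,-3],0],[[0,0,0],[0,0,0],0],[[0,0,0],[0,0,0],0],[[0,0,0],[0,0,0],0],[[0,0,0],[0,0,0],0]]'
python3 - <<'E'
from an import *
from plant import env
B=cv2.cvtColor(env.get_image("scene")["color"],cv2.COLOR_RGB2GRAY).astype(np.float32);A=img('s8')
s=np.abs(A-B)[205:250,375:435].max();print('max change at nose',s)
if s<12: print(env.hand_in())
E
```

```text
time_s: 21.17
position: [0.4927, -0.1233, 0.2824]
tool_rot: [-2.238, -2.202, 0.002]
force: [0.5, -0.7, -0.9]
width: 0.0003
finger_force: 0.0
max change at nose 9.0
the job is handed in; nothing more can be done
None
```

The job is handed in: the carriage is home, and the regulator plate balances at rest on the crown by itself, about 1–2° nose-down by camera estimate and clear of the ledge, with the other parts left untouched.

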